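# Shift the test-stand gearbox to the marked position

### The job

On the drive gearbox of the alternator test stand, pull the sprung red selector knob straight up until its index pin is clear of the plate, turn it to the notch that belongs to the green marker, and let it drop fully home into that notch, then let go. The marker only shows roughly where the notch is, so feel for it with a light touch: never force or press the pin hard against the plate. Leave the other things on the bench and on the gearbox where they are.

Things in the scene. Friction and masses are not known exactly. Their poses are not given: they have to be found in the camera images.
- gearbox: Teal gearbox, 220 x 240 mm, 100 mm high, on a 260 x 280 mm foot 14 mm thick, fixed to the bench; a grey motor of 100 mm diameter sticks out 165 mm along its +x. Origin: centre of the underside; the selector's axis is its vertical z axis. It includes the dial and index plate on its top.
- dial_centre (a point): On the axis, top face of the black dial (160 mm across, 104 mm above the bench). On it lies the steel index plate: lands 10 mm high, 35 to 49 mm from the axis, with gaps (notches): one wide one, about the gearbox's +x, where the pin starts, and two narrow ones to either side of it, 0.55 rad apart, one per marker. In a narrow notch the pin has 1.2 mm (0.03 rad) play each way.
- green_marker: Green disc, 16 mm across, 4 mm thick, on the dial 68 mm from the axis; origin at its underside. It marks the notch to choose (this varies); three white discs mark the others. The markers were stuck on by eye: a marker's own notch lies 0.06 to 0.20 rad to one side of it, unknown how far and which way, and is the nearest narrow one.
- knob_top (a point): Centre of the top of the red knob, on the vertical axis; 159 mm above the bench when home. The knob is a bar 52 mm long, 14 mm wide, 30 mm high, along the yellow index arm, on a hub of 30 mm diameter (hub top 30 mm below this point). Pinch the bar across its 14 mm width from above.
- pointer_tip (a point): Tip of the yellow index arm, 56 mm from the axis, 39 mm lower than knob_top; axis to tip is where the knob points. The arm (10 mm wide, 6 mm thick, top 36 mm below knob_top) runs under the bar; a steel pin of 6 mm diameter with a flat end hangs from it 42 mm from the axis and reaches 8 mm into the notch when home.
- selector: The whole selector: fixed brass bush, sprung spindle, red knob, index arm and pin. Origin on the axis at the underside of the gearbox, z up.
- selector_lift (a joint): How far the knob is pulled up, m: 0 fully home in a notch, 0.008 pin resting on the lands or just clear of the notch, 0.022 end stop. The spring pulls it down with 6 N at 0, 0.2 N more per mm; damped, it falls home in about 0.1 s when let go.
- selector_turn (a joint): Turn of the knob from the gearbox's +x, rad, growing anticlockwise seen from above; stops at -1.6 and 1.6. Starts near 0 in the wide notch. Clear of a notch it turns easily and stays where it is left.
- oil_can: Blue oil can, 68 mm diameter, 113 mm to its neck with a thin spout up to 140 mm high along its x; loose. Origin: centre of its underside.
- wrench: Steel wrench 170 mm long lying along its x; loose. Origin: about its middle, on its underside.
- socket: Steel ring-shaped socket, 24 mm outside diameter, 26 mm high, standing loose on a front corner of the gearbox's top. Origin: centre of its underside.
- bearing: Steel ball bearing, 52 mm outside diameter, 16 mm high, lying loose on the bench. Origin: centre of its underside.
Not all that is in view belongs to the job. There is more than one size of the oil_can; the one meant has the size given above.

How it is judged (in metres and radians):
On the way, in this order (a step that is already met when the one before it is completed fails the run):
1. the knob is pulled up so that its pin is clear of the plate (value of joint selector_lift above 0.0085 m), for 0.1 s.
2. the index arm has been turned to the green marker (horizontal distance between pointer_tip and green_marker below 0.021 m), for 0.1 s.
At the end, for the whole second after the job is handed in: The knob is home (lift under 2 mm) in the green marker's own notch: the index arm's tip is within 21 mm, seen from above, of the green marker's centre. The knob is released; oil can, wrench, socket and bearing are at rest within 30 mm of their starts (value of joint selector_lift below 0.002 m and horizontal distance between pointer_tip and green_marker below 0.021 m and contact force between selector and the fingers below 0.1 N and distance of each of oil_can, wrench, socket, bearing from where it was at the start of the episode below 0.03 m and linear speed of each of oil_can, wrench, socket, bearing below 0.01 m/s); the robot touches nothing.
It fails at once if the selector's pin is forced against the plate with more than 25 N (turned while still in a notch, or pressed down on a land) (contact force between selector and gearbox above 25 N).
It fails at once if a bystander (oil can, wrench, socket, bearing) is moved by more than 30 mm (distance of any of oil_can, wrench, socket, bearing from where it was at the start of the episode above 0.03 m).
It also fails if it takes over 53 s, if anything falls off the work surface, if the arm or the gripper's body presses on something with over 40 N, if the wrist force passes 120 N, or if a joint passes its speed limit or range.

### The arm

A 6-joint arm with a two-finger parallel gripper is mounted at the origin on the work surface. World frame = base frame: x ahead of the robot, y to its left, z up, the work surface at z = 0. Lengths are in mm, angles in rad, forces in N, time in s.
With the tool pointing down it reaches from about 350 to 775 mm from the base axis. Payload 7.3 kg.
Tool frame: the origin (TCP) lies at the very end of the fingers, on their centre line; the grasp point (between the pads) lies 19 mm behind it (bot.tcp_to_grasp is the distance from the TCP to the grasp point, in mm); z points along the fingers, y is the direction in which the jaws open and shut (so a half turn about z gives the same grasp; the last joint's range is limited). The gripper opens to 92 mm and grips with 3 to 60 N. Pads are 19 mm wide; open, the fingers measure 130 mm over their backs; the gripper's body (75 mm by 190 mm) begins 47 mm behind the grasp point.
Start: joints at [0.982, 0.342, 1.524, -0, 1.275, -0.146], TCP at [224.937, 474.395, 203.341] pointing down, gripper open.
Joint ranges: [-2.53, 2.53], [-0.77, 2.02], [0.04, 2.7], [-1, 4.14], [0.28, 2.66], [-3.11, 3.11]. Speed limits (rad/s): [2.57, 2.57, 3.14, 3.14, 3.14, 3.14].

### API

Orientations are given as [roll, pitch, yaw] about the fixed x, y, z axes, in that order (R = Rz(yaw) Ry(pitch) Rx(roll)).
In Python, from plant import bot gives the robot as it stands. The module is installed in compiled form; this text tells all that it offers.
- The arm moves only by the tool carry_out, never from a script. Its argument "motion" is a list of rows, each a list of 5 numbers: the closure, from 0 (fully open) to 1 (shut), then the shift along the tool's x, y, z in mm, then the turn about the tool's z in degrees. In form: [[claw, dx, dy, dz, spin], ...]. A call has 1 to 10 rows; each row is the pose to reach, as a shift and turn from the pose measured when the call began, along the tool's axes at that moment; what a row does not reach only later rows make up. A row lasts 1/8 s, in which the tool goes at most 62.5 mm and 10.7 degrees, less where a joint would pass 70% of its speed; a pose out of reach is approached as far as the arm can. A call with a gripper value outside its range is refused whole. The fingers move at their own pace and stop on an object; the grip force is fixed at half the most. Time passes only in rows, so rows that repeat a pose let the fingers close. It gives the time, the measured TCP pose, the force and the opening at its end, in the units of the state.
- bot.get_obs(): the state, without advancing time (a new reading comes with each control period).
- bot.capture(name): name is "scene" or "top"; returns a dict with "color" (384x512x3 uint8, red, green, blue), "depth" (384x512 float32, mm along the optical axis (not along the pixel's ray), 0 where there is no reading), "K" (3x3 intrinsics, pixels), "k1" (the pictures are not rectified: a ray, as slopes to the right and down, at radius r is drawn at 1 + k1 r^2 times it, then the intrinsics apply), "camera_from_world" (4x4, takes a point from world to camera coordinates). Camera axes: x right, y down, z forward; pixel columns grow to the right and rows downward; lengths in mm; the calibration is good to about 2 mm. A picture is of the moment at which its call begins.
- bot.close_job(): hands the job in, once; it reports no verdict.
The state is a dict: "time": time; "joint_positions": joint angles; "dq": joint speeds; "tau": joint torques, N m; "tool_pos": TCP position; "tcp_rot": TCP orientation; "contact_force": force on the tool from outside, world axes, zero at the start; "moment": the same for the moment, N m; "grip_width": finger opening in mm.
Only numpy, scipy, OpenCV 4.12 (cv2) and the standard library are available. Lean on these libraries where they do the work, as an engineer would, in place of code of your own. Each camera call takes 0.05 s, during which the arm holds its last target.

## Working session

There is one attempt and no reset: what is moved stays moved. The work goes in short steps, Python scripts to look and compute and a tool call to move; the robot and the scene stay as the last step left them, time stands still between calls to the robot, and variables do not carry over. Pictures are saved under pics/ and viewed, and the job is handed in when it is done.

Besides the shell and the picture viewer there is one more tool, called by a JSON object that holds its "op" and its "data". carry_out: Moves the arm, as the interface text tells. Its arguments: {"type":"object","properties":{"motion":{"type":"array","items":{"type":"array","items":{"type":"number"}}}},"required":["motion"]}

```bash
mkdir -p pics
cat > h.py <<'E'
import numpy as np, cv2
from plant import bot
def save(c,n): cv2.imwrite(f'pics/{n}.png',cv2.cvtColor(c['color'],cv2.COLOR_RGB2BGR))
def ray(c,u,v):
    K=c['K'];x=(u-K[0,2])/K[0,0];y=(v-K[1,2])/K[1,1];k=c['k1'];a,b=x,y
    for _ in range(20):
        r=a*a+b*b;a,b=x/(1+k*r),y/(1+k*r)
    T=c['camera_from_world'];R=T[:3,:3];o=-R.T@T[:3,3]
    return o,R.T@np.array([a,b,1.])
def plane(c,u,v,z):
    o,d=ray(c,u,v);return o+d*(z-o[2])/d[2]
def blobs(c,lo,hi,mina=8):
    hsv=cv2.cvtColor(c['color'],cv2.COLOR_RGB2HSV)
    m=cv2.inRange(hsv,np.array(lo),np.array(hi))
    n,l,s,ce=cv2.connectedComponentsWithStats(m)
    return [(s[i,4],ce[i].round(1),s[i,:4]) for i in range(1,n) if s[i,4]>=mina],l
E
python3 - <<'E'
from h import *
for n in('scene','top'):
    c=bot.capture(n);save(c,n+'0');np.save(n+'0.npy',c,allow_pickle=True)
    print(n,c['K'],c['k1'],c['camera_from_world'].round(2))
    for nm,lo,hi in(('green',(45,100,60),(75,255,255)),('red',(0,150,80),(8,255,255)),('yellow',(20,130,100),(34,255,255))):
        print(nm,[(b[0],b[1],b[2]) for b in blobs(c,lo,hi)[0]])
print(bot.get_obs())
E
```

```text
scene [[369.5870146    0.         255.73241401]
 [  0.         369.5870146  191.75620388]
 [  0.           0.           1.        ]] -0.008842559610360118 [[-7.40000e-01  6.70000e-01 -1.00000e-02  3.97190e+02]
 [ 3.80000e-01  4.20000e-01 -8.30000e-01 -9.99900e+01]
 [-5.50000e-01 -6.20000e-01 -5.60000e-01  1.50883e+03]
 [ 0.00000e+00  0.00000e+00  0.00000e+00  1.00000e+00]]
green [(np.int32(20), array([229. , 202.4]), array([227, 200,   5,   6], dtype=int32))]
red [(np.int32(10541), array([ 49. , 155.2]), array([  0,  91, 105, 160], dtype=int32)), (np.int32(122), array([237.3, 180.3]), array([230, 175,  16,  12], dtype=int32))]
yellow [(np.int32(57), array([327.2, 369.2]), array([313, 355,  29,  29], dtype=int32))]
top [[398.86296278   0.         247.72603488]
 [  0.         398.86296278 189.37378681]
 [  0.           0.           1.        ]] -0.015789810750989463 [[-1.00000e-02 -1.00000e+00 -2.00000e-02  2.20600e+01]
 [-9.80000e-01  1.00000e-02 -1.90000e-01  5.47860e+02]
 [ 1.90000e-01  2.00000e-02 -9.80000e-01  1.40157e+03]
 [ 0.00000e+00  0.00000e+00  0.00000e+00  1.00000e+00]]
gr
[... 985 characters left out ...]
e=int32))]
{'time': 0.1, 'joint_positions': array([ 9.82000239e-01,  3.42638911e-01,  1.52490119e+00,  3.78387862e-05,
        1.27539738e+00, -1.46000367e-01]), 'dq': array([ 1.27843609e-04, -1.95597671e-03, -1.17518173e-03,  7.87839785e-04,
       -2.29542750e-03,  3.01543934e-05]), 'tau': array([ 2.02178271e-03, -4.32002807e+01, -2.44696605e+01,  7.20530888e-02,
        5.26556536e-02, -6.08807886e-05]), 'tool_pos': array([224.69936179, 474.06089493, 202.72890419]), 'tcp_rot': array([-3.14026740e+00, -2.31447464e-04,  2.69878574e+00]), 'contact_force': array([-0.12780317, -0.19503036,  0.12416676]), 'moment': array([ 0.00839878, -0.0255501 , -0.0203501 ]), 'grip_width': 91.69778298785515}
```

View pics/scene0.png

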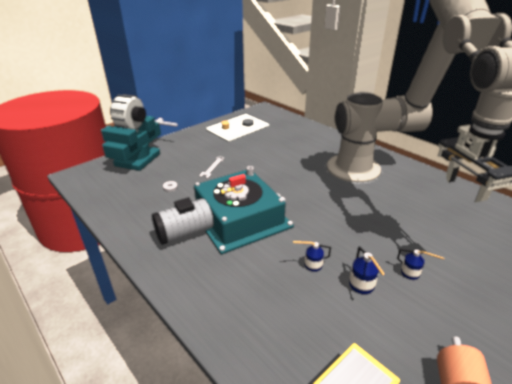

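View pics/top0.png

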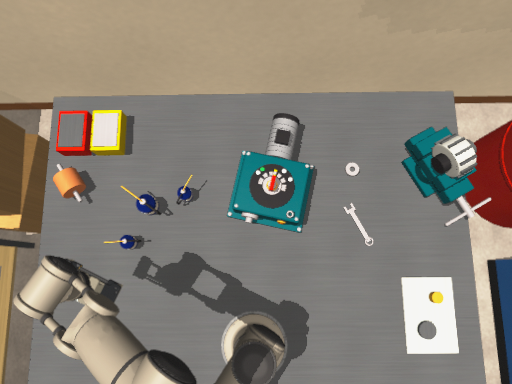

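Run:
```python
from h import *
c=np.load('top0.npy',allow_pickle=True).item();s=np.load('scene0.npy',allow_pickle=True).item()
def crop(c,n,x,y,w,h,k):
    im=cv2.resize(c['color'][y:y+h,x:x+w],None,fx=k,fy=k,interpolation=cv2.INTER_CUBIC);cv2.imwrite(f'pics/{n}.png',im[:,:,::-1])
crop(c,'topc',222,105,100,130,6 if 0 else 4); crop(c,'topd',242,155,60,60,10); crop(s,'scc',190,160,110,90,7)
print('green top',plane(c,262,168.9,108),'scene',plane(s,229,202.4,108))
print('red top',plane(c,272.1,182.7,159), 'scene', plane(s,237.3,180.3,150))
hsv=cv2.cvtColor(c['color'],cv2.COLOR_RGB2HSV)
# dial: dark
m=cv2.inRange(hsv,np.array((0,0,0)),np.array((180,140,75)));m[:150]=0;m[215:]=0;m[:,:245]=0;m[:,300:]=0
ys,xs=np.nonzero(m)
h=cv2.convexHull(np.stack([xs,ys],1).astype(np.int32))
e=cv2.fitEllipse(h);print('dial ellipse',e,plane(c,*e[0],104))
# teal
m=cv2.inRange(hsv,np.array((80,80,40)),np.array((100,255,255)));m[:,:225]=0;m[:,330:]=0
cs,_=cv2.findContours(m,cv2.RETR_EXTERNAL,cv2.CHAIN_APPROX_NONE);k=max(cs,key=cv2.contourArea);print(cv2.minAreaRect(k))
```

```text
green top [610.7949383  -34.64492233 108.        ] scene [615.14049573 -30.92324669 108.        ]
red top [549.37729262 -67.18074625 159.        ] scene [557.32238369 -58.77425618 150.        ]
dial ellipse ((277.8611755371094, 178.12889099121094), (45.263545989990234, 66.63919067382812), 42.11626434326172) [577.54991075 -90.33606391 104.        ]
((270.88232421875, 190.52938842773438), (75.70872497558594, 68.98387145996094), 12.52880573272705)
```

View pics/topd.png

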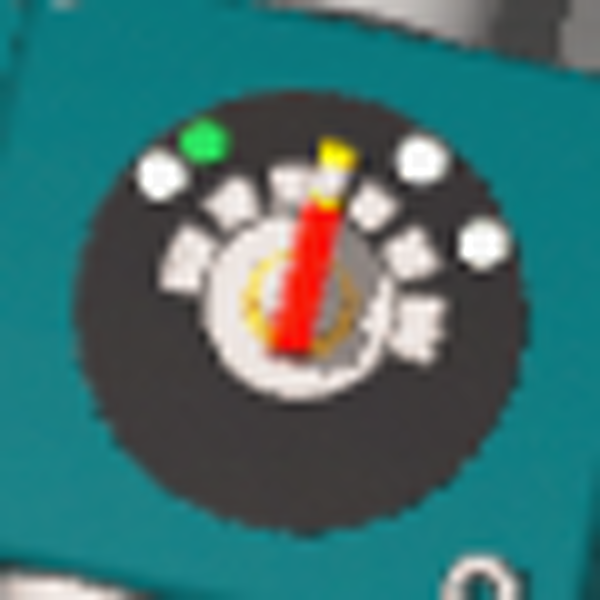

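View pics/topc.png

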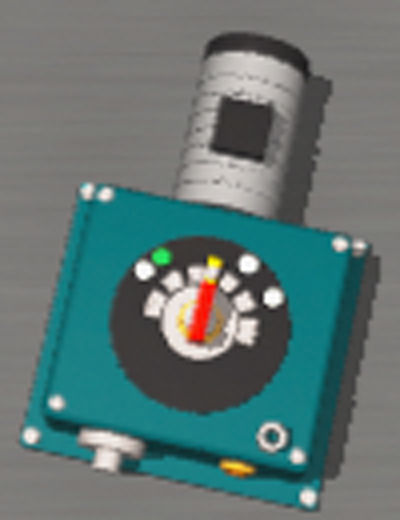

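View pics/scc.png

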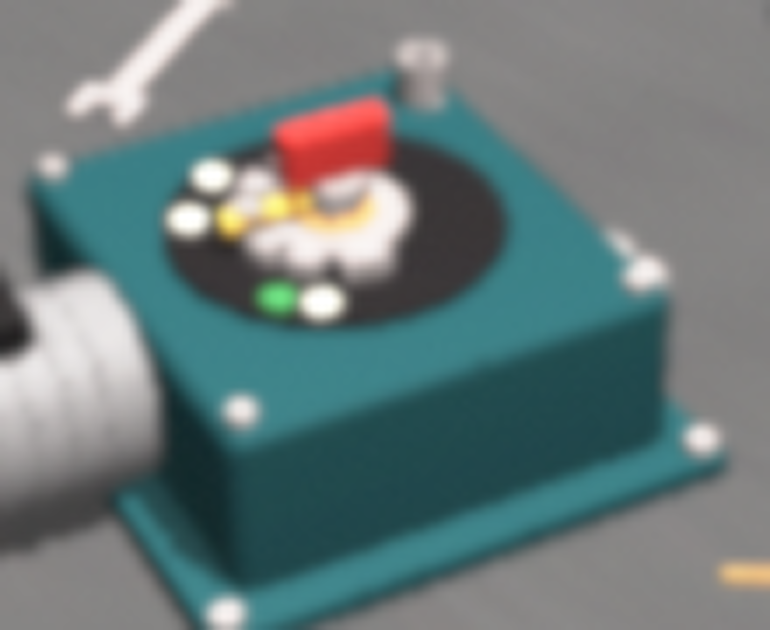

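Run:
```python
from h import *
c=np.load('top0.npy',allow_pickle=True).item();s=np.load('scene0.npy',allow_pickle=True).item()
def dialfit(c,box):
    x0,y0,x1,y1=box
    hsv=cv2.cvtColor(c['color'],cv2.COLOR_RGB2HSV)
    m=cv2.inRange(hsv,np.array((0,0,0)),np.array((180,90,100)));z=np.zeros_like(m);z[y0:y1,x0:x1]=m[y0:y1,x0:x1]
    n,l,st,ce=cv2.connectedComponentsWithStats(z);i=1+np.argmax(st[1:,4]);print('blob',st[i])
    ys,xs=np.nonzero(l==i);h=cv2.convexHull(np.stack([xs,ys],1).astype(np.int32))[:,0]
    P=np.array([plane(c,u,v,104)[:2] for u,v in h])
    from scipy.optimize import least_squares
    r=least_squares(lambda p:np.hypot(*(P-p[:2]).T)-p[2],[560,-65,80],loss='soft_l1');print(r.x,np.abs(r.fun).max());return r.x
d=dialfit(c,(246,160,297,212)); ds=dialfit(s,(205,178,265,212))
for C,D,n in((c,d,'top'),(s,ds,'scene')):
    cl={'green':((45,100,60),(75,255,255),108),'red':((0,150,80),(8,255,255),159),'yel':((18,130,100),(34,255,255),121),'white':((0,0,150),(180,40,255),114)}
    x0,y0,x1,y1=(246,160,297,212) if n=='top' else (205,165,265,212)
    for k,(lo,hi,z) in cl.items():
        for a,ce,_ in blobs(C,lo,hi,3)[0]:
            if x0<ce[0]<x1 and y0<ce[1]<y1:
                p=plane(C,*ce,z if not(k=='white' and 0) else z)[:2]-D[:2];print(n,k,a,ce,p.round(1),'r',np.hypot(*p).round(1),'ang',np.arctan2(p[1],p[0]).round(3))
# polar sampling of lands in top view at z=114
T=c['camera_from_world'];K=c['K']
def proj(P):
    q=T[:3,:3]@P+T[:3,3];x,y=q[:2]/q[2];r=1+c['k1']*(x*x+y*y);return K[0,0]*x*r+K[0,2],K[1,1]*y*r+K[1,2]
g=cv2.cvtColor(c['color'],cv2.COLOR_RGB2GRAY).astype(np.float32)
A=np.arange(-2.2,1.8,.04)
for rr in(42,):
    L=[]
    for a in A:
        u,v=proj(np.array([d[0]+rr*np.cos(a),d[1]+rr*np.sin(a),114]))
        L.append(cv2.getRectSubPix(g,(1,1),(u,v))[0,0])
    print([(round(a,2),int(x)) for a,x in zip(A,L)])
# red long axis
hsv=cv2.cvtColor(c['color'],cv2.COLOR_RGB2HSV);m=cv2.inRange(hsv,np.array((0,150,80)),np.array((8,255,255)))[160:212,246:297]
ys,xs=np.nonzero(m);P=np.array([plane(c,x+246,y+160,159)[:2] for x,y in zip(xs,ys)]);print(P.mean(0),P.min(0),P.max(0));w,V=np.linalg.eigh(np.cov(P.T));print(np.arctan2(V[1,1],V[0,1]))
```

```text
blob [249 164  46  44 965]
[551.59696883 -67.43378642  78.68230211] 0.7867129186598589
blob [237 179  25  28 323]
[555.66513995 -64.77840913  79.08228389] 1.2489815423500659
top green 20 [262.  168.9] [59.2 32.8] r 67.7 ang 0.506
top red 57 [272.1 182.7] [-2.2  0.3] r 2.2 ang 3.028
top yel 10 [275.5 170. ] [ 51.4 -14.2] r 53.3 ang -0.27
top yel 3 [274.  174.7] [34.5 -8.6] r 35.6 ang -0.245
top yel 7 [267.3 185.7] [-4.5 15.4] r 16.1 ang 1.857
top yel 5 [275.4 187.6] [-11.6 -12.6] r 17.1 ang -2.314
top white 18 [283.8 170.5] [ 51.  -43.8] r 67.2 ang -0.709
top white 18 [257.8 172.1] [46.2 47.9] r 66.5 ang 0.803
top white 231 [271.2 183.1] [6.1 1.4] r 6.2 ang 0.225
top white 15 [278.7 175.2] [ 34.2 -25.5] r 42.6 ang -0.64
top white 20 [290.  178.9] [ 20.4 -64.8] r 67.9 ang -1.265
top white 6 [268.5 183.5] [ 4.7 10.9] r 11.9 ang 1.159
scene green 20 [229.  202.4] [59.5 33.9] r 68.4 ang 0.517
scene red 122 [237.3 180.3] [10.4 17.1] r 20.0 ang 1.023
scene yel 10 [231.8 189. ] [18.8 -2.1] r 18.9 ang -0.112
scene yel 7 [222.3 192.1] [51.5 -8.6] r 52.2 ang -0.166
scene white 200 [211.6 167. ]
[... 2257 characters left out ...]
.8), 94), (np.float64(0.84), 79), (np.float64(0.88), 101), (np.float64(0.92), 136), (np.float64(0.96), 179), (np.float64(1.0), 210), (np.float64(1.04), 229), (np.float64(1.08), 228), (np.float64(1.12), 224), (np.float64(1.16), 223), (np.float64(1.2), 225), (np.float64(1.24), 228), (np.float64(1.28), 228), (np.float64(1.32), 229), (np.float64(1.36), 226), (np.float64(1.4), 223), (np.float64(1.44), 174), (np.float64(1.48), 115), (np.float64(1.52), 84), (np.float64(1.56), 67), (np.float64(1.6), 59), (np.float64(1.64), 59), (np.float64(1.68), 60), (np.float64(1.72), 60), (np.float64(1.76), 60)]
[549.46296321 -67.26617984] [524.1711633  -77.46480829] [576.1351886  -56.31219141]
2.9046304516538495
```

```bash
cat >> h.py <<'E'
from scipy.spatial.transform import Rotation as Ro
def to(p,yaw):
    o=bot.get_obs();R=Ro.from_euler('xyz',o['tcp_rot'])
    d=R.inv().apply(np.array(p)-o['tool_pos']);y=o['tcp_rot'][2]
    s=-np.degrees((yaw-y+np.pi)%(2*np.pi)-np.pi)
    print('shift',d.round(1),'spin',round(s,1));return
def st():
    o=bot.get_obs();print(round(o['time'],2),'pos',o['tool_pos'].round(2),'rot',o['tcp_rot'].round(4),'F',o['contact_force'].round(2),'M',o['moment'].round(3),'w',round(o['grip_width'],2),'q',o['joint_positions'].round(3))
E
python3 -c "
from h import *
to([551,-67,220],-.25+np.pi);to([551,-67,220],-.25)"
```

```text
shift [-526.7 -349.1  -16.9] spin -11.0
shift [-526.7 -349.1  -16.9] spin 169.0
```

{"op": "carry_out", "data": {"motion": [[0.3,-30,-20,-50,0],[0.55,-80,-53,-60,0],[0.55,-130,-86,-60,-4],[0.55,-180,-119,-60,-8],[0.55,-230,-152,-60,-11],[0.55,-280,-186,-60,-11],[0.55,-330,-219,-60,-11],[0.55,-380,-252,-60,-11],[0.55,-430,-285,-60,-11],[0.55,-480,-318,-60,-11]]}}

```text
time: 1.35
tool_pos: [522.8, -20.7, 262.8]
tcp_rot: [-3.141, -0.001, 2.89]
contact_force: [1.4, 0.7, 0.0]
grip_width: 41.3
```

```bash
python3 -c "
from h import *
st();to([551,-67,200],-.25+np.pi)"
```

```text
1.35 pos [522.8  -20.72 262.78] rot [-3.1405e+00 -1.0000e-03  2.8905e+00] F [1.42 0.73 0.03] M [ 0.047 -0.005 -0.001] w 41.3 q [-1.850e-01  3.000e-01  1.420e+00 -1.000e-03  1.423e+00 -1.505e+00]
shift [-38.9 -37.8  62.8] spin -0.1
```

{"op": "carry_out", "data": {"motion": [[0.55,-39,-38,20,0],[0.55,-39,-38,60,0],[0.55,-39,-38,85,0],[0.55,-39,-38,85,0],[0.55,-39,-38,85,0]]}}

```text
time: 1.98
tool_pos: [551.6, -67.3, 178.9]
tcp_rot: [-3.14, 0.001, 2.891]
contact_force: [0.6, 0.4, -0.1]
grip_width: 41.5
```

Run:
```python
from h import *
st()
for n,b in(('top',(235,130,80,100)),('scene',(180,120,110,100))):
    c=bot.capture(n);x,y,w,h=b
    cv2.imwrite(f'pics/{n}1.png',cv2.resize(c['color'][y:y+h,x:x+w],None,fx=6,fy=6,interpolation=cv2.INTER_CUBIC)[:,:,::-1])
```

```text
1.98 pos [551.6  -67.28 178.86] rot [-3.1405e+00  6.0000e-04  2.8908e+00] F [ 0.6  0.4 -0.1] M [0.055 0.035 0.024] w 41.53 q [-2.590e-01  4.180e-01  1.478e+00 -1.000e-03  1.245e+00 -1.578e+00]
```

View pics/scene1.png

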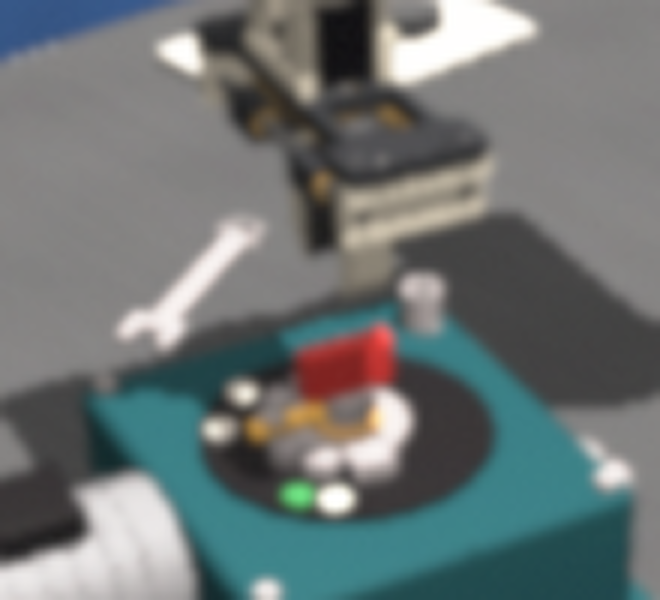

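View pics/top1.png

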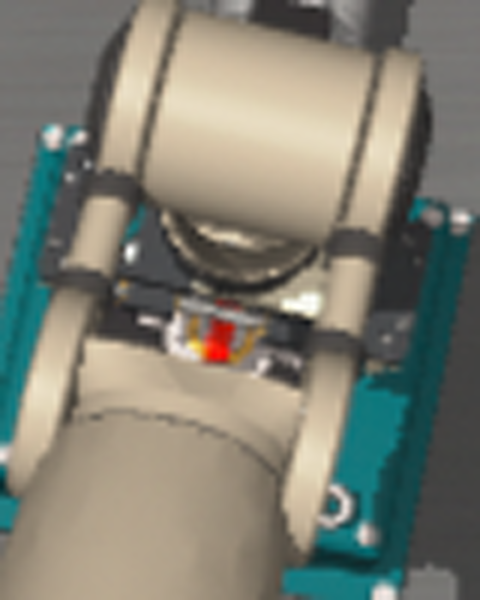

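The gripper hangs above the red bar, its fingers straddling it (red at about (272,186) in the top picture). I'm going down now.

{"op": "carry_out", "data": {"motion": [[0.55,0,0,15,0],[0.55,0,0,30,0],[0.55,0,0,40,0],[0.55,0,0,43,0],[0.55,0,0,43,0],[0.7,0,0,43,0],[0.75,0,0,43,0],[0.78,0,0,43,0]]}}

```text
time: 3.08
tool_pos: [552.0, -67.4, 136.6]
tcp_rot: [-3.14, 0.002, 2.891]
contact_force: [0.1, 0.1, 0.0]
grip_width: 21.0
```

Run:
```python
from h import *
st()
for n,b in(('top',(235,130,80,100)),('scene',(180,120,110,100))):
    c=bot.capture(n);x,y,w,h=b
    cv2.imwrite(f'pics/{n}2.png',cv2.resize(c['color'][y:y+h,x:x+w],None,fx=6,fy=6,interpolation=cv2.INTER_CUBIC)[:,:,::-1])
```

```text
3.08 pos [551.98 -67.39 136.55] rot [-3.1405e+00  2.2000e-03  2.8909e+00] F [0.14 0.08 0.04] M [-0.002  0.04  -0.033] w 21.01 q [-2.590e-01  4.570e-01  1.539e+00 -1.000e-03  1.143e+00 -1.578e+00]
```

View pics/scene2.png

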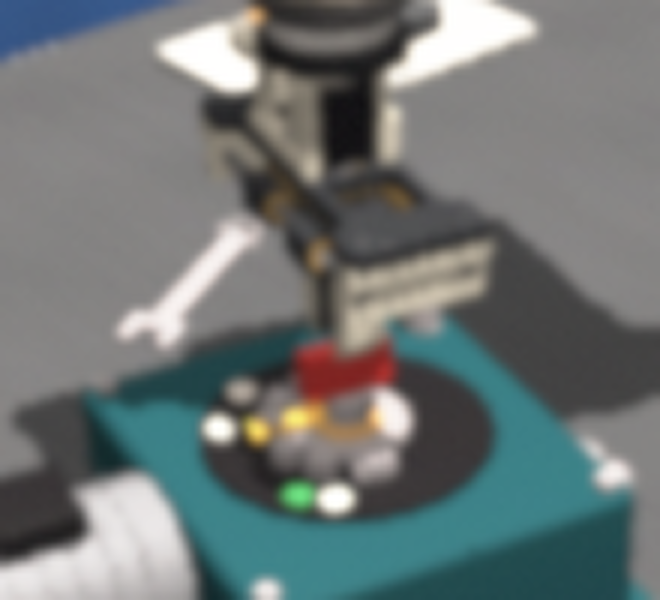

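View pics/top2.png

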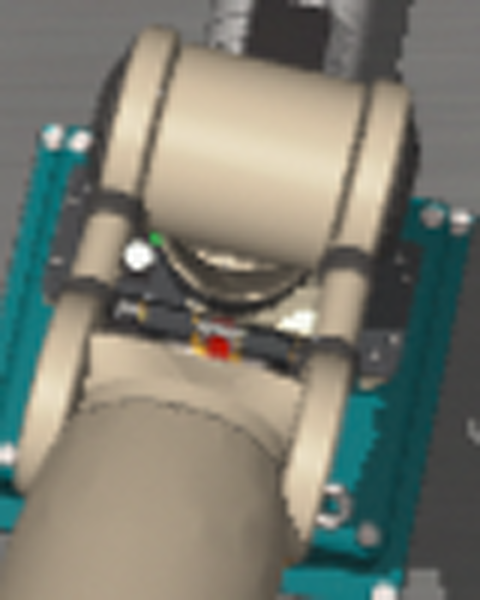

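The fingers straddle the bar with no contact force, so I'm closing the grip.

{"op": "carry_out", "data": {"motion": [[0.84,0,0,0,0],[0.9,0,0,0,0],[1,0,0,0,0],[1,0,0,0,0]]}}

```text
time: 3.68
tool_pos: [551.9, -67.4, 136.4]
tcp_rot: [-3.14, 0.002, 2.891]
contact_force: [-0.0, 0.1, 0.1]
grip_width: 0.6
```

```bash
python3 -c "
from h import *
st()"
```

```text
3.67 pos [551.93 -67.36 136.44] rot [-3.1405e+00  2.0000e-03  2.8909e+00] F [-0.04  0.1   0.09] M [ 0.011  0.008 -0.045] w 0.62 q [-2.590e-01  4.580e-01  1.539e+00 -1.000e-03  1.143e+00 -1.578e+00]
```

Run:
```python
from h import *
for n,b in(('top',(235,130,80,100)),('scene',(180,120,110,100))):
    c=bot.capture(n);x,y,w,h=b
    cv2.imwrite(f'pics/{n}3.png',cv2.resize(c['color'][y:y+h,x:x+w],None,fx=6,fy=6,interpolation=cv2.INTER_CUBIC)[:,:,::-1])
    if n=='scene':
        np.save('scene3.npy',c,allow_pickle=True)
        # depth points near red & finger
        T=c['camera_from_world'];hsv=cv2.cvtColor(c['color'],cv2.COLOR_RGB2HSV)
        m=cv2.inRange(hsv,np.array((0,150,60)),np.array((8,255,255)))[150:200,215:265]
        for v,u in list(zip(*np.nonzero(m)))[::3]:
            o,d=ray(c,u+215,v+150);print(u+215,v+150,(o+d*c['depth'][v+150,u+215]).round(0))
```

```text
242 176 [537. -60. 157.]
242 177 [538. -59. 154.]
233 178 [567. -68. 158.]
240 178 [546. -59. 154.]
243 178 [535. -58. 149.]
231 179 [574. -69. 158.]
234 179 [563. -68. 153.]
237 179 [557. -61. 153.]
240 179 [547. -59. 150.]
243 179 [536. -57. 146.]
230 180 [577. -71. 154.]
233 180 [570. -64. 154.]
236 180 [558. -64. 149.]
239 180 [548. -62. 146.]
242 180 [541. -56. 145.]
229 181 [577. -76. 148.]
232 181 [570. -70. 148.]
235 181 [564. -62. 149.]
238 181 [551. -63. 143.]
241 181 [543. -59. 141.]
244 181 [531. -58. 137.]
231 182 [578. -65. 150.]
234 182 [566. -65. 144.]
237 182 [555. -63. 141.]
240 182 [547. -59. 139.]
243 182 [534. -60. 133.]
230 183 [578. -69. 144.]
233 183 [570. -65. 143.]
236 183 [556. -67. 136.]
239 183 [550. -61. 136.]
242 183 [539. -58. 132.]
231 184 [575. -69. 139.]
234 184 [567. -64. 138.]
237 184 [558. -61. 135.]
232 185 [574. -66. 136.]
231 186 [575. -70. 131.]
```

View pics/scene3.png

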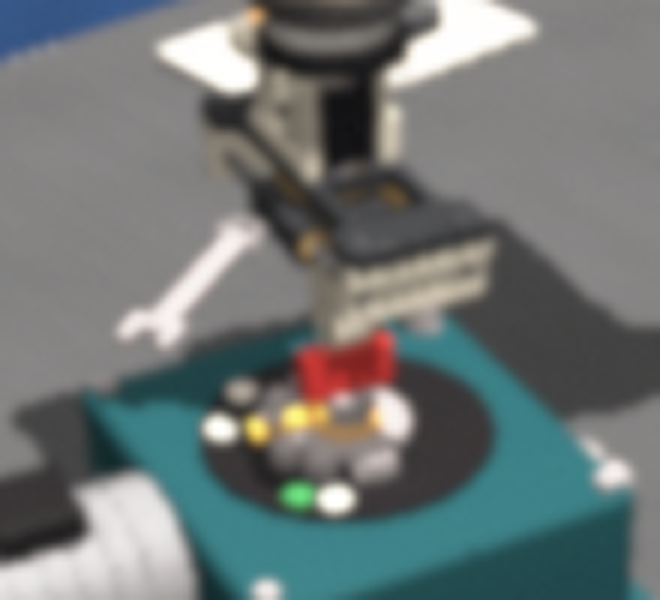

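View pics/top3.png

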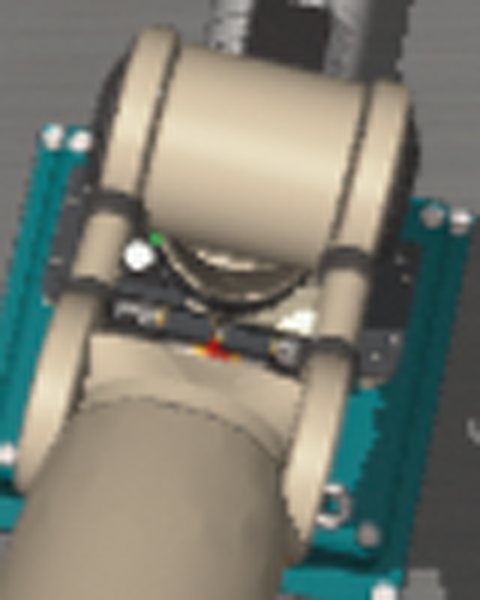

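Run:
```python
from h import *
c=np.load('scene3.npy',allow_pickle=True).item()
T=c['camera_from_world'];K=c['K']
def proj(P):
    q=T[:3,:3]@P+T[:3,3];x,y=q[:2]/q[2];r=1+c['k1']*(x*x+y*y);return np.array([K[0,0]*x*r+K[0,2],K[1,1]*y*r+K[1,2]])
for z in(136,159,170):print(z,proj(np.array([552,-67.4,z])))
for v in range(150,184,2):
    for u in (234,238,242):
        o,d=ray(c,u,v);print(u,v,c['color'][v,u],(o+d*c['depth'][v,u]).round(0),end=' ')
    print()
```

```text
136 [237.01257257 182.33368405]
159 [236.75424423 176.16562173]
170 [236.62867334 173.16660639]
234 150 [77 76 77] [572. -50. 265.] 238 150 [61 59 58] [560. -46. 262.] 242 150 [53 51 50] [547. -44. 259.] 
234 152 [70 69 72] [583. -36. 268.] 238 152 [71 63 52] [555. -53. 251.] 242 152 [64 60 56] [542. -51. 247.] 
234 154 [56 56 57] [589. -28. 267.] 238 154 [73 71 70] [559. -48. 248.] 242 154 [76 75 77] [550. -40. 248.] 
234 156 [42 41 40] [585. -34. 257.] 238 156 [77 78 80] [588. -12. 266.] 242 156 [76 77 79] [580.  -4. 267.] 
234 158 [64 56 47] [578. -44. 243.] 238 158 [81 82 83] [596.  -3. 267.] 242 158 [82 82 84] [586.   3. 265.] 
234 160 [86 77 64] [580. -41. 239.] 238 160 [84 84 86] [602.   5. 266.] 242 160 [86 87 88] [594.  12. 266.] 
234 162 [94 89 86] [592. -27. 243.] 238 162 [63 63 65] [608.  12. 265.] 242 162 [67 67 69] [599.  19. 264.] 
234 164 [97 94 89] [596. -22. 239.] 238 164 [93 90 83] [608.  12. 259.] 242 164 [106 101  93] [598.  16. 256.] 
234 166 [107 102  92] [563. -65. 202.] 238 166 [163 154 138] [608.  11. 252.] 242 166 [181 172 154] [597.  15. 249.] 
234 168 [11
[... 231 characters left out ...]
2 [119 113 101] [563. -66. 179.] 238 172 [183 173 155] [606.   7. 230.] 242 172 [193 184 165] [595.  12. 227.] 
234 174 [119 114 103] [563. -67. 172.] 238 174 [197 187 166] [559. -52. 177.] 242 174 [150 124 113] [527. -71. 155.] 
234 176 [117 107  98] [563. -68. 164.] 238 176 [161 140 125] [555. -57. 166.] 242 176 [178  73  67] [537. -60. 157.] 
234 178 [152  73  67] [562. -69. 156.] 238 178 [140  60  55] [551. -63. 154.] 242 178 [151  43  41] [539. -57. 152.] 
234 180 [160  45  43] [565. -66. 151.] 238 180 [130  37  35] [552. -61. 148.] 242 180 [144  40  37] [541. -56. 145.] 
234 182 [175  49  46] [566. -65. 144.] 238 182 [147  41  38] [553. -61. 141.] 242 182 [150  43  41] [538. -59. 135.]
```

Run:
```python
from h import *
c=np.load('scene3.npy',allow_pickle=True).item()
def aty(u,v,y):
    o,d=ray(c,u,v);return o+d*(y-o[1])/d[1]
print(aty(180+362/6,120+288/6,-45), aty(180+352/6,120+352/6,-55))
```

```text
[554.56851673 -45.         199.48868435] [554.63038124 -55.         156.64086529]
```

The grip closed on air. In the pictures the fingertips sit about 21 mm higher than the reported TCP: about 157 mm seen against 136 mm reported. I trust the image, so I'll open and go 20 mm deeper while watching the force.

{"op": "carry_out", "data": {"motion": [[0.65,0,0,-3,0],[0.65,0,0,-3,0],[0.65,0,0,-3,0],[0.65,0,0,-3,0],[0.65,0,0,4,0],[0.65,0,0,8,0],[0.65,0,0,12,0],[0.65,0,0,16,0],[0.65,0,0,18,0],[0.65,0,0,18,0]]}}

```text
time: 5.03
tool_pos: [551.9, -67.3, 118.3]
tcp_rot: [-3.14, 0.002, 2.891]
contact_force: [-0.9, -0.1, 0.3]
grip_width: 32.3
```

Run:
```python
from h import *
st()
for n,b in(('top',(235,130,80,100)),('scene',(180,120,110,100))):
    c=bot.capture(n);x,y,w,h=b
    cv2.imwrite(f'pics/{n}4.png',cv2.resize(c['color'][y:y+h,x:x+w],None,fx=6,fy=6,interpolation=cv2.INTER_CUBIC)[:,:,::-1])
np.save('scene4.npy',c,allow_pickle=True)
```

```text
5.03 pos [551.89 -67.35 118.28] rot [-3.1405e+00  1.7000e-03  2.8910e+00] F [-0.9  -0.06  0.3 ] M [ 0.016  0.032 -0.03 ] w 32.31 q [-2.590e-01  4.770e-01  1.562e+00 -1.000e-03  1.101e+00 -1.578e+00]
```

View pics/scene4.png

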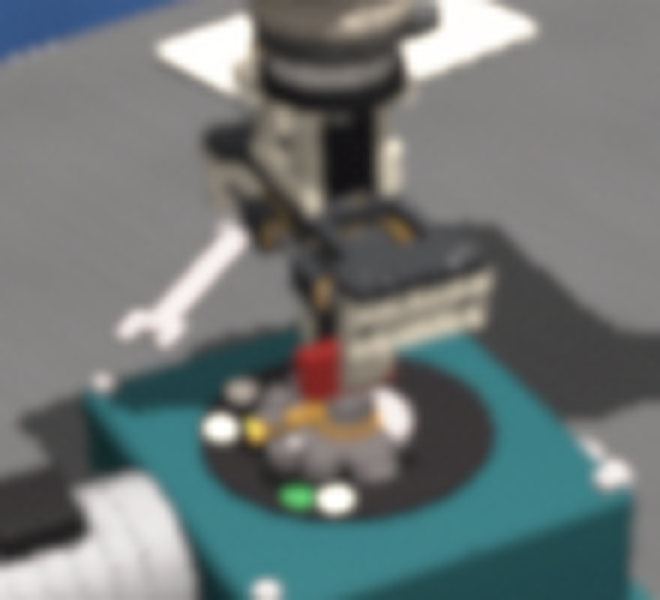

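View pics/top4.png

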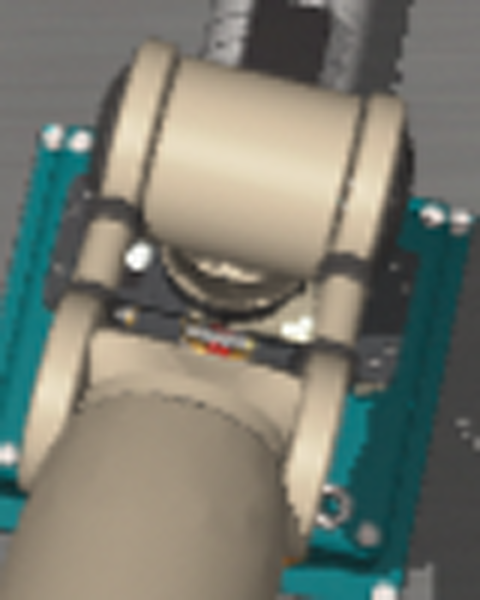

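The finger now covers the bar in the scene view (crop 342–395, 340–400). I'm closing.

{"op": "carry_out", "data": {"motion": [[0.75,0,0,0,0],[0.82,0,0,0,0],[0.86,0,0,0,0],[0.9,0,0,0,0],[0.9,0,0,0,0]]}}

```text
time: 5.75
tool_pos: [552.0, -68.0, 118.7]
tcp_rot: [-3.14, 0.002, 2.891]
contact_force: [-1.1, -3.9, 1.1]
grip_width: 14.0
```

```bash
python3 -c "
from h import *
st()"
```

```text
5.75 pos [551.98 -67.99 118.66] rot [-3.1397e+00  2.4000e-03  2.8908e+00] F [-1.05 -3.85  1.07] M [-0.726  0.255  0.05 ] w 14.0 q [-0.259  0.477  1.562 -0.002  1.101 -1.578]
```

{"op": "carry_out", "data": {"motion": [[1,0,0,0,0],[1,0,0,-2,0],[1,0,0,-5,0],[1,0,0,-8,0],[1,0,0,-11,0],[1,0,0,-13,0],[1,0,0,-13,0],[1,0,0,-13,0]]}}

```text
time: 6.75
tool_pos: [551.8, -68.0, 131.6]
tcp_rot: [-3.14, 0.002, 2.891]
contact_force: [1.4, -5.4, -10.1]
grip_width: 13.3
```

Run:
```python
from h import *
st()
for n,b in(('scene',(180,120,110,100)),):
    c=bot.capture(n);x,y,w,h=b
    cv2.imwrite(f'pics/{n}5.png',cv2.resize(c['color'][y:y+h,x:x+w],None,fx=6,fy=6,interpolation=cv2.INTER_CUBIC)[:,:,::-1])
```

```text
6.75 pos [551.79 -67.96 131.57] rot [-3.1396e+00  2.1000e-03  2.8908e+00] F [  1.39  -5.35 -10.09] M [-0.761 -0.196 -0.023] w 13.28 q [-0.259  0.463  1.546 -0.002  1.131 -1.578]
```

View pics/scene5.png

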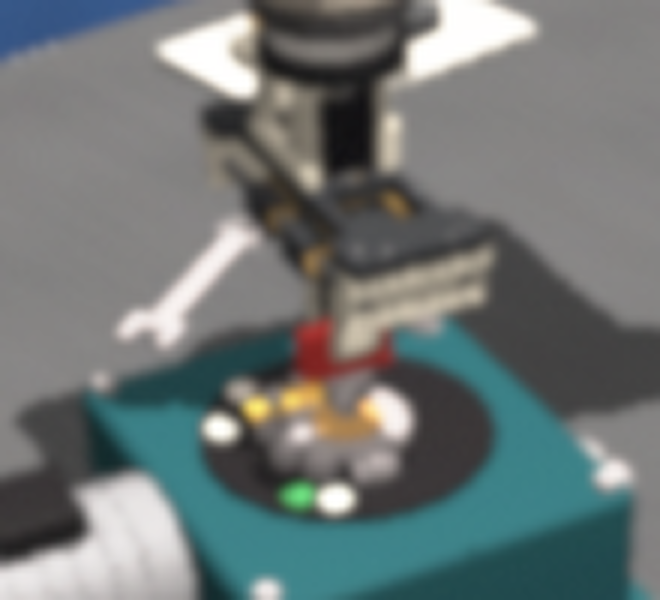

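{"op": "carry_out", "data": {"motion": [[1,0,-0.8,0,-4],[1,0,-0.8,0,-10],[1,0,-0.8,0,-17],[1,0,-0.8,0,-24],[1,0,-0.8,0,-30],[1,0,-0.8,0,-34],[1,0,-0.8,0,-36],[1,0,-0.8,0,-36],[1,0,-0.8,0,-36]]}}

```text
time: 7.92
tool_pos: [551.7, -68.1, 131.5]
tcp_rot: [-3.14, 0.001, -2.765]
contact_force: [3.2, 1.6, -9.8]
grip_width: 13.8
```

Run:
```python
from h import *
st()
for n,b in(('top',(235,130,80,100)),('scene',(180,120,110,100)),):
    c=bot.capture(n);x,y,w,h=b
    cv2.imwrite(f'pics/{n}6.png',cv2.resize(c['color'][y:y+h,x:x+w],None,fx=6,fy=6,interpolation=cv2.INTER_CUBIC)[:,:,::-1])
```

```text
7.92 pos [551.68 -68.08 131.53] rot [-3.1396e+00  1.0000e-03 -2.7648e+00] F [ 3.23  1.57 -9.8 ] M [ 0.391 -0.444  0.035] w 13.77 q [-2.600e-01  4.620e-01  1.546e+00 -1.000e-03  1.131e+00 -2.207e+00]
```

View pics/scene6.png

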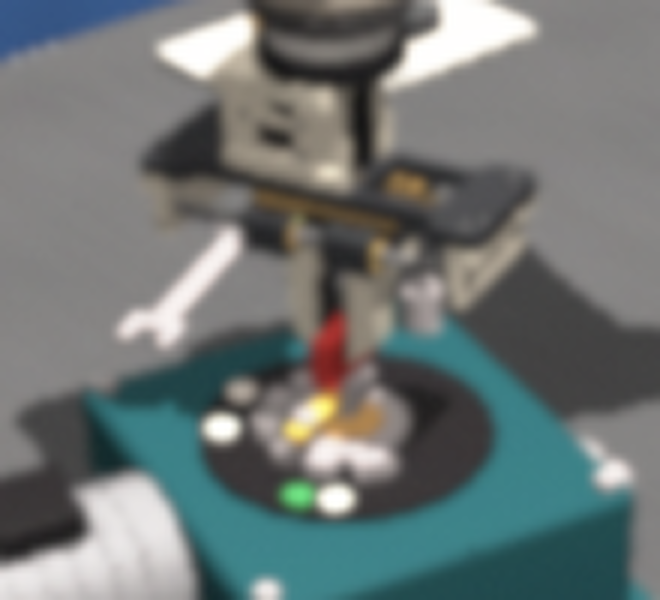

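View pics/top6.png

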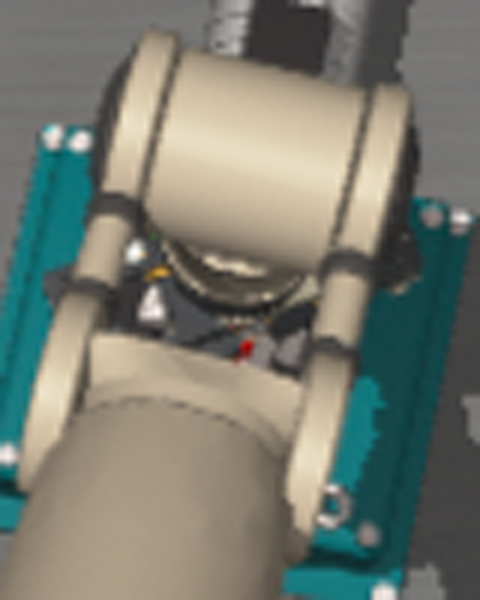

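{"op": "carry_out", "data": {"motion": [[1,0,0,0,2.5],[1,0,0,0,4.5],[1,0,0,2,4.5],[1,0,0,3,4.5],[1,0,0,3,4.5],[1,0,0,3,4.5]]}}

```text
time: 8.78
tool_pos: [551.7, -68.1, 128.5]
tcp_rot: [-3.14, 0.001, -2.843]
contact_force: [2.5, 1.3, -9.9]
grip_width: 14.0
```

```bash
python3 -c "
from h import *
st()"
```

```text
8.78 pos [551.69 -68.06 128.54] rot [-3.1398e+00  1.2000e-03 -2.8429e+00] F [ 2.48  1.33 -9.92] M [ 0.299 -0.432 -0.003] w 14.02 q [-2.600e-01  4.660e-01  1.550e+00 -1.000e-03  1.124e+00 -2.129e+00]
```

{"op": "carry_out", "data": {"motion": [[1,0,0,0.7,0],[1,0,0,1.4,0],[1,0,0,1.4,0]]}}

```text
time: 9.15
tool_pos: [551.7, -68.1, 127.1]
tcp_rot: [-3.14, 0.001, -2.843]
contact_force: [1.7, 1.0, -10.0]
grip_width: 13.8
```

{"op": "carry_out", "data": {"motion": [[1,0,0,0.5,0],[1,0,0,1,0],[1,0,0,1,0]]}}

```text
time: 9.52
tool_pos: [551.7, -68.1, 126.1]
tcp_rot: [-3.14, 0.001, -2.843]
contact_force: [2.1, 1.3, -9.9]
grip_width: 14.0
```

```bash
python3 -c "
from h import *
st()"
```

```text
9.53 pos [551.67 -68.08 126.05] rot [-3.1398e+00  1.1000e-03 -2.8429e+00] F [ 2.12  1.27 -9.85] M [ 0.361 -0.418  0.023] w 13.99 q [-2.600e-01  4.680e-01  1.553e+00 -1.000e-03  1.119e+00 -2.129e+00]
```

{"op": "carry_out", "data": {"motion": [[1,0,0,0.5,0],[1,0,0,1,0],[1,0,0,1,0]]}}

```text
time: 9.9
tool_pos: [551.7, -68.1, 125.0]
tcp_rot: [-3.14, 0.001, -2.843]
contact_force: [2.3, 1.2, -8.4]
grip_width: 13.6
```

{"op": "carry_out", "data": {"motion": [[1,0,0,0.5,0],[1,0,0,1,0],[1,0,0,1,0]]}}

```text
time: 10.28
tool_pos: [551.7, -68.1, 124.0]
tcp_rot: [-3.14, 0.001, -2.843]
contact_force: [2.4, 1.5, -9.0]
grip_width: 14.0
```

The pull stays at about −9 N well below land height, so the pin has entered the notch. Next I ease it further down.

{"op": "carry_out", "data": {"motion": [[1,0,0,0.7,0],[1,0,0,1.4,0],[1,0,0,2,0],[1,0,0,2,0]]}}

```text
time: 10.78
tool_pos: [551.7, -68.1, 122.0]
tcp_rot: [-3.14, 0.001, -2.843]
contact_force: [1.8, 0.7, -7.2]
grip_width: 13.9
```

Run:
```python
from h import *
st()
for n,b in(('top',(235,130,80,100)),('scene',(180,120,110,100)),):
    c=bot.capture(n);x,y,w,h=b
    cv2.imwrite(f'pics/{n}7.png',cv2.resize(c['color'][y:y+h,x:x+w],None,fx=6,fy=6,interpolation=cv2.INTER_CUBIC)[:,:,::-1])
```

```text
10.78 pos [551.72 -68.11 121.99] rot [-3.1398e+00  1.1000e-03 -2.8430e+00] F [ 1.83  0.72 -7.19] M [ 0.326 -0.394  0.011] w 13.89 q [-2.600e-01  4.730e-01  1.558e+00 -1.000e-03  1.109e+00 -2.129e+00]
```

View pics/scene7.png

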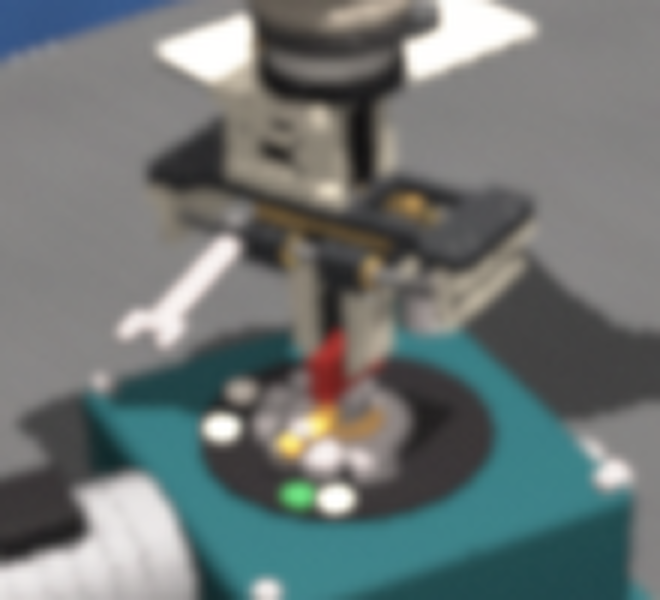

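{"op": "carry_out", "data": {"motion": [[1,0,0,1.5,0],[1,0,0,1.5,0],[0.8,0,0,1.5,0],[0.7,0,0,1.5,0],[0.6,0,0,1.5,0],[0.6,0,0,1.5,0],[0.6,0,0,1.5,0]]}}

```text
time: 11.75
tool_pos: [551.7, -68.1, 120.6]
tcp_rot: [-3.14, 0.001, -2.843]
contact_force: [-0.7, -0.2, -0.7]
grip_width: 37.0
```

{"op": "carry_out", "data": {"motion": [[0.6,0,0,-15,0],[0.6,0,0,-40,0],[0.6,0,0,-80,0],[0.6,0,0,-120,0],[0.6,60,0,-130,0],[0.6,120,0,-130,0],[0.6,170,0,-130,0],[0.6,170,0,-130,0]]}}

```text
time: 12.75
tool_pos: [386.9, -118.4, 251.9]
tcp_rot: [-3.138, 0.002, -2.845]
contact_force: [-0.6, -0.2, -0.1]
grip_width: 36.8
```

Run:
```python
from h import *
st()
for n,b in(('top',(222,130,100,100)),('scene',(180,120,110,100)),):
    c=bot.capture(n);x,y,w,h=b;np.save(n+'8.npy',c,allow_pickle=True);save(c,n+'8full')
    cv2.imwrite(f'pics/{n}8.png',cv2.resize(c['color'][y:y+h,x:x+w],None,fx=6,fy=6,interpolation=cv2.INTER_CUBIC)[:,:,::-1])
```

```text
12.75 pos [ 386.89 -118.41  251.85] rot [-3.1382e+00  2.2000e-03 -2.8455e+00] F [-0.58 -0.18 -0.12] M [ 0.04   0.008 -0.028] w 36.75 q [-4.860e-01  7.500e-02  1.733e+00 -1.000e-03  1.330e+00 -2.353e+00]
```

View pics/scene8.png

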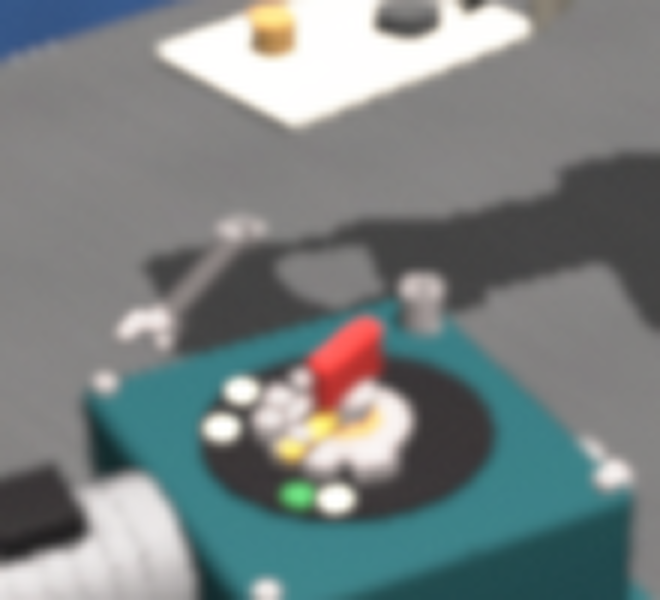

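View pics/top8.png

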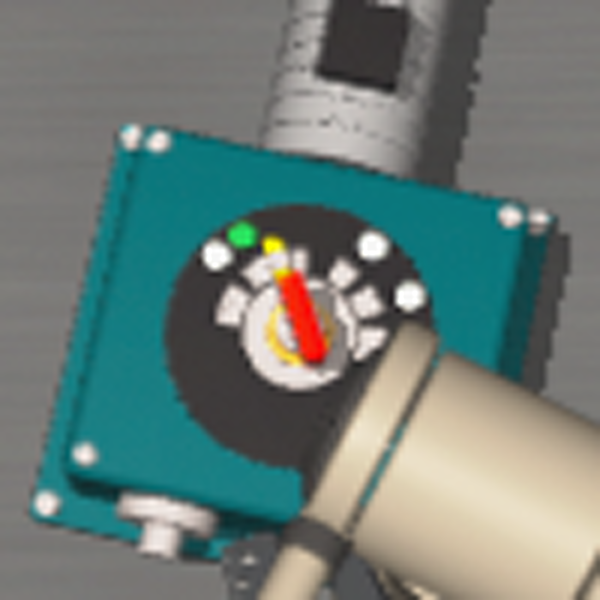

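Run:
```python
from h import *
for t in ('0','8'):
    s=np.load('scene%s.npy'%t,allow_pickle=True).item();c=np.load('top%s.npy'%t,allow_pickle=True).item()
    for C,(x0,y0,x1,y1),n in((s,(205,170,265,215),'scene'),(c,(246,160,297,212),'top')):
        hsv=cv2.cvtColor(C['color'],cv2.COLOR_RGB2HSV)
        for k,lo,hi in(('red',(0,150,60),(8,255,255)),('yel',(18,120,100),(34,255,255))):
            m=cv2.inRange(hsv,np.array(lo),np.array(hi));P=[]
            for v,u in zip(*np.nonzero(m)):
                if x0<u<x1 and y0<v<y1:
                    o,d=ray(C,u,v);P.append(o+d*C['depth'][v,u])
            P=np.array(P);r=np.hypot(P[:,0]-551.6,P[:,1]+67.4)
            if k=='red':print(t,n,k,len(P),'z pct',np.percentile(P[:,2],[50,90,95,100]).round(1))
            else:
                Q=P[r>42];print(t,n,'tip',len(Q),Q.mean(0).round(1),Q[:,2].round(0))
    for (a,ce,_) in blobs(c,(18,120,100),(34,255,255),3)[0]:
        if 255<ce[0]<280 and 160<ce[1]<176:print('tip top px',ce,plane(c,*ce,120).round(1))
    print('green',[plane(c,*b[1],108).round(1) for b in blobs(c,(45,100,60),(75,255,255))[0]])
    g=[b for b in blobs(s,(45,100,60),(75,255,255))[0]];print([ (b[1]) for b in g],[(b[0],b[1]) for b in blobs(s,(18,120,100),(34,255,255),3)[0] if 205<b[1][0]<265 and 170<b[1][1]<215])
```

```text
0 scene red 122 z pct [147.5 157.1 157.9 771.4]
0 scene tip 10 [600.  -84.  112.7] [121. 119. 122. 102. 119. 118. 118. 102. 104. 101.]
0 top red 57 z pct [157.8 162.  162.7 166. ]
0 top tip 11 [573.6 -75.2 239.3] [ 125.   99.  104.  120.  124.  122.  103.  127.  125.  102. 1482.]
tip top px [275.5 170. ] [603.3 -81.7 120. ]
tip top px [274.  174.7] [586.4 -76.1 120. ]
green [array([610.8, -34.6, 108. ])]
[array([229. , 202.4])] [(np.int32(15), array([231.3, 189.1])), (np.int32(10), array([222.2, 192. ]))]
8 scene red 89 z pct [149.7 157.6 158.4 771.4]
8 scene tip 4 [601.3 -50.1 117.3] [120. 118. 117. 114.]
8 top red 63 z pct [159.5 162.9 163.9 165. ]
8 top tip 11 [604.1 -52.4 115.3] [103. 102. 105. 127. 127. 124. 104. 124. 123. 123. 106.]
tip top px [267.1 170.2] [602.9 -52.2 120. ]
tip top px [268.3 175.3] [584.4 -56.1 120. ]
green [array([610.8, -34.6, 108. ])]
[array([229. , 202.3])] [(np.int32(11), array([234., 190.])), (np.int32(4), array([228.5, 195.5]))]
```

View pics/top8full.png

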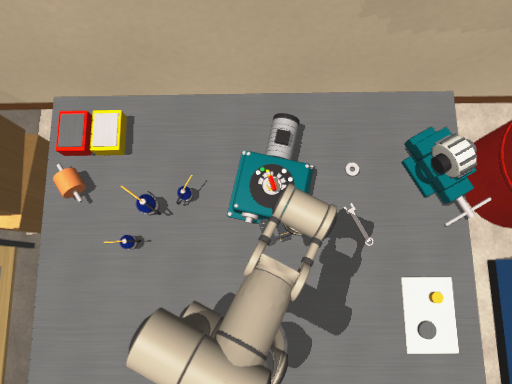

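```bash
python3 -c "
from h import *
st();print(bot.close_job())"
```

```text
12.85 pos [ 389.54 -118.31  251.63] rot [-3.138   0.0033 -2.844 ] F [-0.01  0.21 -0.1 ] M [ 0.055 -0.007 -0.016] w 36.68 q [-0.483  0.079  1.729 -0.     1.329 -2.352]
the job is handed in; nothing more can be done
None
```

I pulled the red knob up about 13 mm and turned it about 0.63 rad, past the notch. I then came back to 0.30 rad and lowered it in roughly 1 mm steps while watching the force. It went in on the first try, so I let it drop, released it and backed the arm away. The job was handed in at about 12.9 s; no verdict is reported.

**Checks that agreed:**
- **Lowering:** the wrist still felt the spring pulling down (−7 to −10 N) well below land height. The pin was therefore in the notch and never pressed on a land.
- **Home:** the knob top is within about 1 mm of its starting height by depth (a pin on a land would read 8 mm higher).
- **Right notch:** the index arm sits between two lands. Its tip is about 17–18 mm from the green marker's centre (limit 21 mm).
- **Bystanders and release:** the socket, wrench, bearing and oil cans look unmoved in the last pictures, but I did not measure them. The fingers are clear and the wrist force is near zero.

**Checks that failed or disagreed:**
- **First grasp:** it closed on air because the fingertips sat about 21 mm higher in the pictures than the reported tool position. I corrected from the image and regripped; the fingers then stopped at 14.0 mm, the bar's width.
- **Camera disagreement:** the two cameras disagreed by about 4 mm on where the dial is. I used the top view.
- **Knob height:** depth noise of about 1 mm means "fully home" is measured only to that accuracy.

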